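Build the two gift-box towers on the shop counter

ROBOT

A 7-joint arm with a two-finger parallel gripper is mounted at the origin on the work surface. World frame = base frame: x ahead of the robot, y to its left, z up, the work surface at z = 0. Lengths are in m, angles in rad, forces in N, time in s.
With the tool pointing down it reaches from about 0.425 to 0.925 m from the base axis. Payload 6.8 kg.
Tool frame: the origin (TCP) lies midway between the tips of the shut fingers; the grasp point (between the pads) lies 19 mm behind it; z points along the fingers, y is the line along which they close (so a half turn about z gives the same grasp; the last joint's range is limited). The gripper opens to 85 mm and grips with 20 to 120 N. Pads are 22 mm wide; open, the fingers measure 114 mm over their backs; the gripper's body (76 mm by 85 mm) begins 54 mm behind the grasp point. The pads swing forward as they close: fully open they stand 13 mm farther back than shut.
Start: joints at [1.186, 0.477, 0.022, 1.555, -0.011, 1.109, -0.083], TCP at [0.184, -0.649, 0.231] pointing down, gripper open.
Joint ranges: [-2.96, 2.96], [-0.34, 2.1], [-1.41, 1.46], [0.24, 2.44], [-1.37, 4.51], [0.17, 1.92], [-2.96, 2.96]. Speed limits (rad/s): [2.39, 2.39, 3.14, 3.14, 3.14, 3.14, 3.14].

INTERFACE

Orientations are given as a rotation vector (axis times angle).
In Python, from bench import status, vision, r gives the robot as it stands. The module is installed in compiled form; this text tells all that it offers.
- The arm moves only by the shell command python3 -m handwheel 'ROWS' [OPENING] [FORCE]. ROWS is JSON, a list of rows, each an object with "dp": the shift along the tool's x, y, z in m, a list of three; "delta_rot": the turn, a rotation vector about the tool's x, y, z in rad, a list of three. In form: [{"dp": [x, y, z], "delta_rot": [rx, ry, rz]}, ...]. A call has 1 to 12 rows; each row is the pose to reach, as a shift and turn from the pose commanded when the call began, along the tool's axes at that moment; what a row does not reach only later rows make up. A row lasts 1/8 s, in which the tool goes at most 62.5 mm and 10.7 degrees, less where a joint would pass 70% of its speed; a pose out of reach is approached as far as the arm can. A call with a gripper value outside its range is refused whole. OPENING is the opening, from 0 (shut) to 1 (fully open), set as the call begins (- or left out, the last holds). The fingers move at their own pace and stop on an object; FORCE is the grip in N (left out, the last holds). Time passes only in rows, so rows that repeat a pose let the fingers close. It gives the time, the measured TCP pose, the force, the opening and the grip force at its end, in the units of the state.
- status.get_obs(): the state, without advancing time (a new reading comes with each control period).
- vision.grab_frame(name): name is "scene" or "top" or "wrist"; returns a dict with "img" (420x560x3 uint8, blue, green, red), "fovy" (degrees; the focal length in pixels is half the picture's height over the tangent of half this angle, whatever the lens; pixels are square), "cx", "cy" (the principal point, pixels), "distortion" ([k1, k2, p1, p2, k3] as OpenCV has them; the pictures are not rectified), "world_from_camera" (4x4, takes a point from camera to world coordinates). Camera axes: x right, y up, looking along -z (the intrinsics and any distortion apply to the point x, -y, -z); pixel columns grow to the right and rows downward; lengths in m; the calibration is good to about 2 mm. A picture is of the moment at which its call begins. There is no depth.
- r.hand_in(): hands the job in; it is judged then, once.
The state is a dict: "clock": time; "joints": joint angles; "qvel": joint speeds; "tau": joint torques, N m; "tcp_pos": TCP position; "orientation": TCP orientation; "contact_force": force on the tool from outside, world axes, zero at the start; "moment": the same for the moment, N m; "grip_width": finger opening in m; "gripper_force": force on a finger pad.
Only numpy, scipy, OpenCV 4.12 (cv2) and the standard library are available. Lean on these libraries where they do the work, as an engineer would, in place of code of your own. Each camera call takes 0.05 s, during which the arm holds its last target. There are 200 camera calls.

TASK

Build the counter display from the locking gift boxes: on the wooden plinth stack the blue box, then the pink, then the yellow on top; on the black plinth stack the green box with the white one on top. Seat every box fully and upright, its base recess locked over the brass lug beneath, setting each down without dropping it. Leave the snow globe, the candle jar and the trinket dish standing where they are, and let go of everything at the end.

Things in the scene. Friction and masses are not known exactly. Their poses are not given: they have to be found in the camera images.
- blue_box: Royal blue (cream bands) closed gift box, 0.2 kg, loose. Lid 84 (x) x 60 (y) mm, 14 to 42 mm above the underside; 57 wide below. Brass lug 36 x 20 (x, y), 8 high, mid-lid. Underside recess 44 x 28 (x, y), 10 deep, central, locks over any lug, either way round, box then flat on what is below. Origin: underside centre, z up, x along the long side (within 0.4 rad of world x).
- pink_box: Pink (cream bands) closed gift box, 0.2 kg, loose. Lid 84 (x) x 60 (y) mm, 14 to 42 mm above the underside; 57 wide below. Brass lug 36 x 20 (x, y), 8 high, mid-lid. Underside recess 44 x 28 (x, y), 10 deep, central, locks over any lug, either way round, box then flat on what is below. Origin: underside centre, z up, x along the long side (within 0.4 rad of world x).
- yellow_box: Yellow (cream bands) closed gift box, 0.2 kg, loose. Lid 84 (x) x 60 (y) mm, 14 to 42 mm above the underside; 57 wide below. Brass lug 36 x 20 (x, y), 8 high, mid-lid. Underside recess 44 x 28 (x, y), 10 deep, central, locks over any lug, either way round, box then flat on what is below. Origin: underside centre, z up, x along the long side (within 0.4 rad of world x).
- green_box: Dark green (cream bands) closed gift box, 0.2 kg, loose. Lid 84 (x) x 60 (y) mm, 14 to 42 mm above the underside; 57 wide below. Brass lug 36 x 20 (x, y), 8 high, mid-lid. Underside recess 44 x 28 (x, y), 10 deep, central, locks over any lug, either way round, box then flat on what is below. Origin: underside centre, z up, x along the long side (within 0.4 rad of world x).
- white_box: White (gold bands) closed gift box, 0.2 kg, loose. Lid 84 (x) x 60 (y) mm, 14 to 42 mm above the underside; 57 wide below. Brass lug 36 x 20 (x, y), 8 high, mid-lid. Underside recess 44 x 28 (x, y), 10 deep, central, locks over any lug, either way round, box then flat on what is below. Origin: underside centre, z up, x along the long side (within 0.4 rad of world x).
- wood_plinth: Brown wooden display plinth, fixed: slab 120 (x) x 96 (y) x 20 mm high, with a brass locking lug 36 (x) x 20 (y) x 8 mm high, like those of the boxes, in the middle of its top. Origin: centre of its underside, on the counter; x along its long side, within 0.4 rad of world x. One plinth stands at the left, the other at the right.
- black_plinth: Black display plinth, fixed: slab 120 (x) x 96 (y) x 20 mm high, with a brass locking lug 36 (x) x 20 (y) x 8 mm high, like those of the boxes, in the middle of its top. Origin: centre of its underside, on the counter; x along its long side, within 0.4 rad of world x. One plinth stands at the left, the other at the right.
- snow_globe: Bystander: snow globe, a clear ball on a red round foot 50 mm across, 58 mm high, loose, not to be disturbed. Origin: centre of the underside.
- candle_jar: Bystander: small amber glass candle jar with a light wooden lid, 46 mm across, 55 mm high, loose, not to be disturbed. Origin: centre of the underside.
- trinket_dish: Bystander: small blue ceramic dish, 54 mm across, 26 mm high, loose, not to be disturbed. Origin: centre of the underside.
Not all that is in view belongs to the job. There is more than one size of the green_box; the one meant has the size given above.

How it is judged:
At the end, for the whole second after the job is handed in: Wooden plinth: blue, pink, yellow box upward; black: green, white. Each centred on what is below within 8 mm, parallel within 0.3 rad, seated (-2 to +2.5 mm), tilt under 0.06 rad, at rest. Globe, jar and dish within 30 mm of their starts, tilt under 0.3 rad (horizontal distance between blue_box and wood_plinth below 0.008 m and z of blue_box in the frame of wood_plinth between 0.018 and 0.0225 m and angle between the x axis of blue_box and the x axis of wood_plinth, either way round below 0.3 rad and angle between each of blue_box, pink_box, yellow_box, green_box, white_box's own z axis and vertical below 0.06 rad and linear speed of each of blue_box, pink_box, yellow_box, green_box, white_box below 0.02 m/s and angular speed of each of blue_box, pink_box, yellow_box, green_box, white_box below 0.2 rad/s and horizontal distance between pink_box and blue_box below 0.008 m and z of pink_box in the frame of blue_box between 0.04 and 0.0445 m and angle between the x axis of pink_box and the x axis of blue_box, either way round below 0.3 rad and horizontal distance between yellow_box and pink_box below 0.008 m and z of yellow_box in the frame of pink_box between 0.04 and 0.0445 m and angle between the x axis of yellow_box and the x axis of pink_box, either way round below 0.3 rad and horizontal distance between green_box and black_plinth below 0.008 m and z of green_box in the frame of black_plinth between 0.018 and 0.0225 m and angle between the x axis of green_box and the x axis of black_plinth, either way round below 0.3 rad and horizontal distance between white_box and green_box below 0.008 m and z of white_box in the frame of green_box between 0.04 and 0.0445 m and angle between the x axis of white_box and the x axis of green_box, either way round below 0.3 rad and distance of each of snow_globe, candle_jar, trinket_dish from where it was at the start of the episode below 0.03 m and angle between each of snow_globe, candle_jar, trinket_dish's own z axis and vertical below 0.3 rad); the robot touches nothing.
It fails at once if a gift box is dropped or flung: it moves faster than 0.8 m/s with no finger on it ((linear speed of blue_box above 0.8 m/s and contact force between the fingers and blue_box below 0.05 N) or (linear speed of pink_box above 0.8 m/s and contact force between the fingers and pink_box below 0.05 N) or (linear speed of yellow_box above 0.8 m/s and contact force between the fingers and yellow_box below 0.05 N) or (linear speed of green_box above 0.8 m/s and contact force between the fingers and green_box below 0.05 N) or (linear speed of white_box above 0.8 m/s and contact force between the fingers and white_box below 0.05 N)).
It fails at once if the snow globe, candle jar or trinket dish is pushed more than 30 mm or tipped over (distance of any of snow_globe, candle_jar, trinket_dish from where it was at the start of the episode above 0.03 m or angle between any of snow_globe, candle_jar, trinket_dish's own z axis and vertical above 0.5 rad).
It also fails if it takes over 128 s, if anything falls off the work surface, if the arm or the gripper's body presses on something with over 40 N, if the wrist force passes 120 N, or if a joint passes its speed limit or range.

## Working session

There is one attempt and no reset: what is moved stays moved. The work goes in short steps, Python scripts to look and compute and a shell command to move; the robot and the scene stay as the last step left them, time stands still between calls to the robot, and variables do not carry over. Pictures are saved under pics/ and viewed, at most 14 in all, crops included, and the job is handed in when it is done.

```bash
mkdir -p pics; python3 - <<'E'
from bench import status, vision
import cv2, numpy as np
o=status.get_obs(); print({k:np.round(v,3).tolist() for k,v in o.items()})
for n in ["top","scene"]:
    f=vision.grab_frame(n); cv2.imwrite(f"pics/{n}0.png",f["img"]); print(n,f["fovy"],f["cx"],f["cy"],f["distortion"]); print(np.round(f["world_from_camera"],3))
E
```

```text
{'clock': 0.0, 'joints': [1.186, 0.478, 0.022, 1.556, -0.012, 1.109, -0.083], 'qvel': [0.0, 0.001, 0.001, 0.0, 0.001, 0.0, 0.002], 'tau': [0.0, -59.646, 1.608, -28.119, 0.012, 0.009, 0.0], 'tcp_pos': [0.184, -0.649, 0.23], 'orientation': [-3.11, -0.433, 0.001], 'contact_force': [-0.17, -0.494, 0.389], 'moment': [0.037, 0.009, -0.008], 'gripper_force': 0.0, 'grip_width': 0.085}
top 57.61495595208451 281.4550320671022 208.4831595517241 [-0.02366859  0.          0.          0.          0.        ]
[[ 0.025  0.989 -0.143  0.416]
 [-1.     0.025 -0.007 -0.017]
 [-0.004  0.143  0.99   0.913]
 [ 0.     0.     0.     1.   ]]
scene 50.76935725572581 276.3314426007714 205.55060604350777 [-0.11531898  0.          0.          0.          0.        ]
[[ 0.09  -0.581  0.809  1.297]
 [ 0.996  0.058 -0.069 -0.084]
 [-0.007  0.812  0.584  0.573]
 [ 0.     0.     0.     1.   ]]
```

View pics/top0.png

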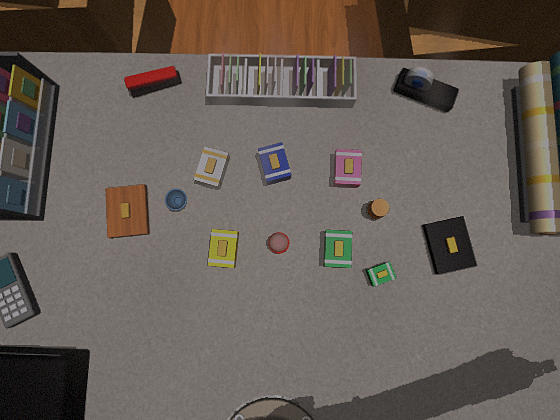

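View pics/scene0.png

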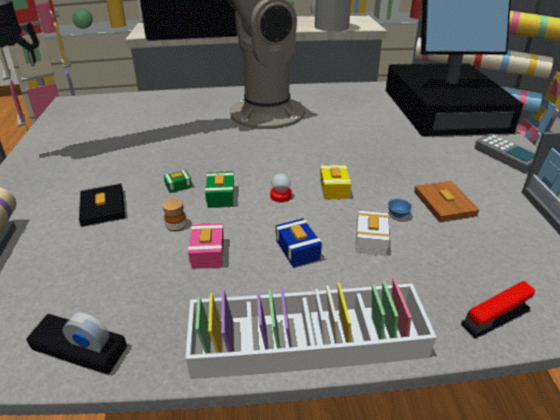

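Top view, what could be taken for what:
- **Green:** large box at (338,248), small decoy at (381,274). The description points to the larger one.
- **Blue:** box at (274,162). The blue dish at (176,200) is a bystander.
- **Pink:** box at (348,167).
- **Yellow:** box at (223,248).
- **White:** box at (211,166).
- **Plinths:** wood at (126,210), black at (450,245). The tape dispenser at (426,88) is also black but isn't a plinth.
- **Other bystanders:** globe at (279,243), jar at (379,208).

I'll check the choice in a close crop and measure the lugs.

```bash
cat > h.py <<'E'
import cv2, numpy as np
from bench import status, vision
from scipy.spatial.transform import Rotation as R
def rays(f,px):
    fl=210/np.tan(np.radians(f["fovy"])/2)
    K=np.array([[fl,0,f["cx"]],[0,fl,f["cy"]],[0,0,1]])
    u=cv2.undistortPoints(np.float64(px).reshape(-1,1,2),K,np.float64(f["distortion"]))[:,0]
    T=np.array(f["world_from_camera"]); d=np.c_[u[:,0],-u[:,1],-np.ones(len(u))]@T[:3,:3].T
    return T[:3,3],d
def onplane(f,px,z):
    o,d=rays(f,px); return (o+d*((z-o[2])/d[:,2])[:,None])[:,:2]
def project(f,P):
    fl=210/np.tan(np.radians(f["fovy"])/2); K=np.array([[fl,0,f["cx"]],[0,fl,f["cy"]],[0,0,1]])
    T=np.linalg.inv(f["world_from_camera"]); c=np.atleast_2d(P)@T[:3,:3].T+T[:3,3]
    return cv2.projectPoints(c*[1,-1,-1],np.zeros(3),np.zeros(3),K,np.float64(f["distortion"]))[0][:,0]
def lug(f,guess,z,rad,ranges=((10,150,120),(26,255,255))):
    """brass blob nearest pixel guess -> world xy centre, yaw of the long side, (long,short) m"""
    hsv=cv2.cvtColor(f["img"],cv2.COLOR_BGR2HSV); m=cv2.inRange(hsv,*ranges)
    w=np.zeros_like(m); cv2.circle(w,tuple(int(v) for v in guess),rad,255,-1); m&=w
    cs,_=cv2.findContours(m,cv2.RETR_EXTERNAL,cv2.CHAIN_APPROX_NONE)
    c=max(cs,key=cv2.contourArea)
    W=onplane(f,c[:,0],z); (ctr,s,a)=cv2.minAreaRect((W*1000).astype(np.float32))
    if s[0]<s[1]: a+=90; s=s[::-1]
    a=(a+90)%180-90
    return np.array(ctr)/1000,np.radians(a),np.round(s,1)
E
python3 - <<'E'
from h import *
f=vision.grab_frame("top"); hsv=cv2.cvtColor(f["img"],cv2.COLOR_BGR2HSV)
g=dict(white=(210,166),blue=(274,161),pink=(348,167),yellow=(222,248),green=(338,248),small=(382,274),wood=(125,210),black=(452,245))
for k,p in g.items():
    z=.028 if k in("wood","black") else .05
    print(k,hsv[p[1],p[0]],hsv[p[1]+12,p[0]], *lug(f,p,z,14))
for k,p in dict(dish=(176,200),globe=(279,243),jar=(379,208)).items(): print(k,onplane(f,p,.03))
cv2.imwrite("pics/crop.png",cv2.resize(f["img"][135:300,95:485],None,fx=2,fy=2,interpolation=cv2.INTER_CUBIC))
E
```

```text
white [ 20 129 144] [ 22 137 143] [0.60487354 0.16299582] 0.0 [0. 0.]
blue [ 19 130 147] [ 18  15 168] [ 6.39697998e-01 -3.52662563e-04] -0.7461088807306455 [10.   3.3]
pink [ 21 127 153] [  0   0 156] [ 0.62965735 -0.17197334] 0.0 [0. 0.]
yellow [ 22 153 148] [123  30 168] [0.45254797 0.12662102] 0.8247658761583538 [6.4 3.2]
green [ 25 143 153] [ 63  16 147] [ 0.46846494 -0.14359505] -1.5674820282798538 [11.3  2.3]
small [ 26 148 157] [  7  19 122] [ 0.39930435 -0.23862585] -1.1768726570479267 [21.4 10.9]
wood [ 20 157 148] [ 11 158 126] [0.53090125 0.35713351] 0.8429552664035951 [65.8 62. ]
black [ 24 157 154] [168  40  32] [ 0.46879797 -0.40723315] 0.24705587833311857 [34.2 18.2]
dish [[0.55715702 0.23749278]]
globe [[ 0.46264689 -0.00709263]]
jar [[ 0.54997426 -0.23859959]]
```

View pics/crop.png

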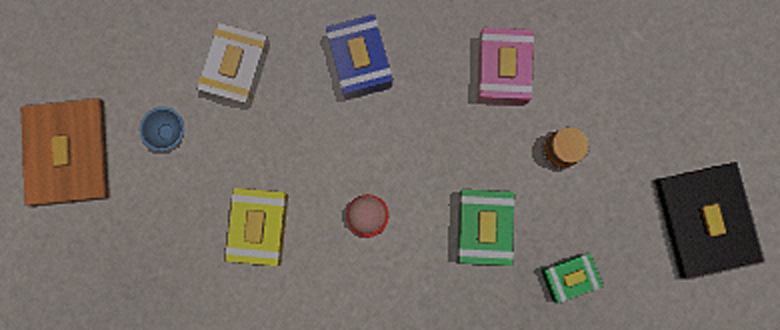

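The crop confirms the choice: the large green box is at top (338,248) and the smaller decoy at (381,274). I'll retune the brass mask, since it was too strict.

```bash
python3 - <<'E'
from h import *
f=vision.grab_frame("top"); hsv=cv2.cvtColor(f["img"],cv2.COLOR_BGR2HSV)
print("yellowlid",hsv[248,232],hsv[240,214])
g=dict(white=(210,166),blue=(274,161),pink=(348,167),yellow=(222,248),green=(338,248),wood=(125,210),black=(452,245))
for k,p in g.items():
    z=.028 if k in("wood","black") else .05
    r=((15,90,110),(28,185,255))
    if k=="wood": r=((15,90,136),(28,185,255))
    c,a,s=lug(f,p,z,11,r); print(k,np.round(c,4),np.round(a,3),s)
E
```

```text
yellowlid [ 30 163 153] [ 29 161 149]
white [0.6387 0.1585] -0.235 [34.  18.7]
blue [0.6523 0.0094] 0.297 [34.4 18.2]
pink [ 0.645  -0.1639] 0.001 [31.4 16.3]
yellow [0.4475 0.1221] -0.08 [35.1 19.1]
green [ 0.4537 -0.1414] 0.006 [31.7 15.8]
wood [0.5312 0.3595] 0.173 [33.5 16.9]
black [ 0.4687 -0.4073] 0.234 [34.2 18.5]
```

```bash
cat >> h.py <<'E'
def plan(x,y,z,yaw):
    o=status.get_obs(); C=R.from_rotvec(o["orientation"])
    yaw=[yaw,yaw+np.pi,yaw-np.pi]
    G=[R.from_euler("z",a)*R.from_rotvec([np.pi,0,0]) for a in yaw]
    rv=min(((C.inv()*g).as_rotvec() for g in G),key=np.linalg.norm)
    dp=C.inv().apply(np.array([x,y,z])-o["tcp_pos"])
    print("t%.2f"%o["clock"],"tcp",np.round(o["tcp_pos"],4),"yaw %.3f"%np.arctan2(*C.as_matrix()[1::-1,0]),"w %.4f gf %.1f"%(o["grip_width"],o["gripper_force"]),"F",np.round(o["contact_force"],1))
    print(" dp",np.round(dp,4).tolist(),"rot",np.round(rv,3).tolist())
E
python3 - <<'E'
from h import *
plan(.652,.009,.2,.297)
E
```

```text
t0.20 tcp [ 0.1844 -0.649   0.2307] yaw 0.277 w 0.0851 gf 0.0 F [-0.2  0.7  0.9]
 dp [0.6296, -0.5051, 0.0312] rot [-0.001, 0.0, -0.02]
```

```bash
python3 -m handwheel '[{"dp":[0.315,-0.2525,0.0],"delta_rot":[0,0,0]},{"dp":[0.315,-0.2525,0.0],"delta_rot":[0,0,0]},{"dp":[0.315,-0.2525,0.0],"delta_rot":[0,0,0]},{"dp":[0.315,-0.2525,0.0],"delta_rot":[0,0,0]},{"dp":[0.315,-0.2525,0.0],"delta_rot":[0,0,0]},{"dp":[0.315,-0.2525,0.0],"delta_rot":[0,0,0]},{"dp":[0.315,-0.2525,0.0],"delta_rot":[0,0,0]},{"dp":[0.315,-0.2525,0.0],"delta_rot":[0,0,0]}]' 1
python3 -m handwheel '[{"dp":[0.315,-0.2525,0.031],"delta_rot":[0,0,-0.02]},{"dp":[0.315,-0.2525,0.031],"delta_rot":[0,0,-0.02]},{"dp":[0.315,-0.2525,0.031],"delta_rot":[0,0,-0.02]},{"dp":[0.315,-0.2525,0.031],"delta_rot":[0,0,-0.02]},{"dp":[0.315,-0.2525,0.031],"delta_rot":[0,0,-0.02]},{"dp":[0.315,-0.2525,0.031],"delta_rot":[0,0,-0.02]},{"dp":[0.315,-0.2525,0.031],"delta_rot":[0,0,-0.02]},{"dp":[0.315,-0.2525,0.031],"delta_rot":[0,0,-0.02]},{"dp":[0.315,-0.2525,0.031],"delta_rot":[0,0,-0.02]},{"dp":[0.315,-0.2525,0.031],"delta_rot":[0,0,-0.02]}]'
python3 - <<'E'
from h import *
plan(.652,.009,.05,.297)
f=vision.grab_frame("wrist"); cv2.imwrite("pics/w1.png",f["img"])
p=project(f,[.652,.009,.05])[0]; print(p)
try: print(lug(f,p,.05,60,((15,90,60),(28,200,255))))
except Exception as e: print(e)
E
```

```text
clock: 1.2
tcp_pos: [0.4202, -0.3178, 0.2314]
orientation: [-3.11, -0.442, -0.001]
contact_force: [-2.6, -0.6, 0.6]
grip_width: 0.0852
gripper_force: 0.0
clock: 2.45
tcp_pos: [0.6521, 0.006, 0.2004]
orientation: [3.107, 0.46, -0.001]
contact_force: [-0.1, 0.2, -0.1]
grip_width: 0.0853
gripper_force: 0.0
t2.45 tcp [0.6521 0.006  0.2004] yaw 0.294 w 0.0853 gf 0.0 F [-0.1  0.2 -0.1]
 dp [0.0009, -0.003, 0.1504] rot [0.001, 0.001, -0.003]
[277.92757717 190.68447747]
(array([0.65481964, 0.01196338]), np.float64(0.2920505009374685), array([35.7, 18.6]))
```

View pics/w1.png

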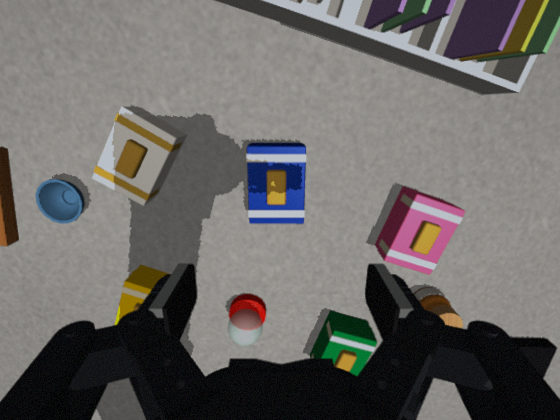

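The wrist picture shows the blue box upright at (276,183), with its lug in clear view and nothing near the fingers. I'll descend and grip.

```bash
python3 -m handwheel '[{"dp":[0.003,-0.004,0.05],"delta_rot":[0,0,0]},{"dp":[0.003,-0.004,0.1],"delta_rot":[0,0,0]},{"dp":[0.003,-0.004,0.14],"delta_rot":[0,0,0]},{"dp":[0.003,-0.004,0.165],"delta_rot":[0,0,0]},{"dp":[0.003,-0.004,0.18],"delta_rot":[0,0,0]},{"dp":[0.003,-0.004,0.19],"delta_rot":[0,0,0]},{"dp":[0.003,-0.004,0.194],"delta_rot":[0,0,0]},{"dp":[0.003,-0.004,0.194],"delta_rot":[0,0,0]}]' 1
python3 -m handwheel '[{"dp":[0,0,0],"delta_rot":[0,0,0]},{"dp":[0,0,0],"delta_rot":[0,0,0]},{"dp":[0,0,0],"delta_rot":[0,0,0]},{"dp":[0,0,0],"delta_rot":[0,0,0]},{"dp":[0,0,0],"delta_rot":[0,0,0]},{"dp":[0,0,0],"delta_rot":[0,0,0]},{"dp":[0,0,0],"delta_rot":[0,0,0]},{"dp":[0,0,0],"delta_rot":[0,0,0]}]' 0 40
python3 - <<'E'
from h import *
plan(.652,.009,.15,.297)
f=vision.grab_frame("wrist"); cv2.imwrite("pics/w2.png",f["img"])
o=status.get_obs(); p=project(f,[*o["tcp_pos"][:2],.05])[0]; print(p)
try: print(lug(f,p,.05,60,((15,90,60),(28,200,255))))
except Exception as e: print(e)
E
```

```text
clock: 3.5
tcp_pos: [0.6547, 0.0133, 0.0069]
orientation: [3.107, 0.464, 0.002]
contact_force: [0.1, 1.0, -0.1]
grip_width: 0.0854
gripper_force: 0.0
clock: 4.5
tcp_pos: [0.6549, 0.0132, 0.0073]
orientation: [3.107, 0.464, 0.002]
contact_force: [-0.6, -1.3, 5.5]
grip_width: 0.0595
gripper_force: 44.9
t4.50 tcp [0.6549 0.0132 0.0073] yaw 0.297 w 0.0595 gf 44.9 F [-0.6 -1.3  5.5]
 dp [-0.0038, 0.0032, -0.1428] rot [0.001, -0.001, -0.0]
[281.38982563 318.29930356]
(array([0.6563598 , 0.01391258]), np.float64(0.29499738855218205), array([38.1, 19.1]))
```

View pics/w2.png

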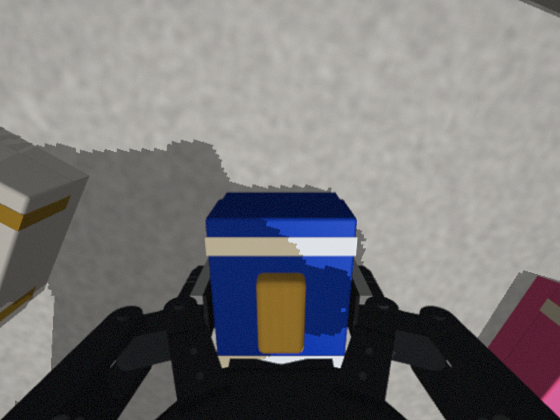

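The grip is good: the lug sits centred between the fingers, (257–305, 273–353). Next I'll lift and move to a spot short of the wooden plinth so the wrist camera can see its lug.

```bash
python3 -m handwheel '[{"dp":[0,0,-0.02],"delta_rot":[0,0,0]},{"dp":[0,0,-0.06],"delta_rot":[0,0,0]},{"dp":[0,0,-0.11],"delta_rot":[0,0,0]},{"dp":[0,0,-0.16],"delta_rot":[0,0,0]},{"dp":[0,0,-0.19],"delta_rot":[0,0,0]},{"dp":[0,0,-0.19],"delta_rot":[0,0,0]},{"dp":[0,0,-0.19],"delta_rot":[0,0,0]}]'
python3 - <<'E'
from h import *
plan(.45,.345,.2,.173)
E
```

```text
clock: 5.42
tcp_pos: [0.6531, 0.0132, 0.1953]
orientation: [-3.107, -0.465, 0.003]
contact_force: [-0.7, 1.4, -2.4]
grip_width: 0.0597
gripper_force: 44.3
t5.42 tcp [0.6531 0.0132 0.1953] yaw 0.297 w 0.0597 gf 44.3 F [-0.7  1.4 -2.4]
 dp [-0.0972, -0.3767, -0.0044] rot [-0.0, 0.002, 0.124]
```

```bash
python3 -m handwheel '[{"dp":[-0.02,-0.05,-0.004],"delta_rot":[0,0,0.02]},{"dp":[-0.03,-0.11,-0.004],"delta_rot":[0,0,0.04]},{"dp":[-0.045,-0.17,-0.004],"delta_rot":[0,0,0.06]},{"dp":[-0.06,-0.23,-0.004],"delta_rot":[0,0,0.08]},{"dp":[-0.08,-0.29,-0.004],"delta_rot":[0,0,0.1]},{"dp":[-0.09,-0.34,-0.004],"delta_rot":[0,0,0.12]},{"dp":[-0.097,-0.377,-0.004],"delta_rot":[0,0,0.124]},{"dp":[-0.097,-0.377,-0.004],"delta_rot":[0,0,0.124]},{"dp":[-0.097,-0.377,-0.004],"delta_rot":[0,0,0.124]},{"dp":[-0.097,-0.377,-0.004],"delta_rot":[0,0,0.124]}]'
python3 - <<'E'
from h import *
f=vision.grab_frame("wrist"); cv2.imwrite("pics/w3.png",f["img"])
p=project(f,[.533,.362,.028])[0]; print(p)
hsv=cv2.cvtColor(f["img"],cv2.COLOR_BGR2HSV); print(hsv[int(p[1]),int(p[0])])
for v in (100,130): print(lug(f,p,.028,45,((15,90,v),(28,200,255))))
plan(.531,.3595,.12,.173)
E
```

```text
clock: 6.68
tcp_pos: [0.4518, 0.3437, 0.1995]
orientation: [3.129, 0.267, -0.002]
contact_force: [0.1, 0.9, -1.6]
grip_width: 0.0593
gripper_force: 44.3
[276.29886136 105.82224835]
[ 25 171 221]
(array([0.53248584, 0.36160382]), np.float64(0.11724384438986744), array([36.2, 20.6]))
(array([0.53248584, 0.36160382]), np.float64(0.11724384438986744), array([36.2, 20.6]))
t6.72 tcp [0.4519 0.3439 0.1997] yaw 0.171 w 0.0594 gf 44.3 F [-0.5  0.1 -2.5]
 dp [0.0807, -0.002, 0.0796] rot [0.001, 0.001, -0.002]
```

View pics/w3.png

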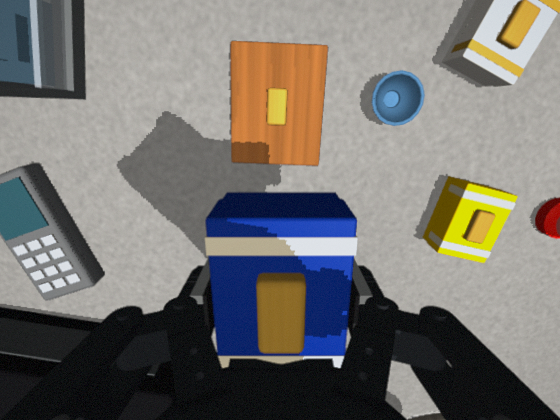

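The plinth lug is in clear view at (277,106). I'll move over it, then lower in small steps.

```bash
python3 -m handwheel '[{"dp":[0.04,-0.003,0.03],"delta_rot":[0,0,0.02]},{"dp":[0.08,-0.005,0.06],"delta_rot":[0,0,0.04]},{"dp":[0.082,-0.005,0.11],"delta_rot":[0,0,0.041]},{"dp":[0.082,-0.005,0.14],"delta_rot":[0,0,0.041]},{"dp":[0.082,-0.005,0.14],"delta_rot":[0,0,0.041]},{"dp":[0.082,-0.005,0.14],"delta_rot":[0,0,0.041]}]'
python3 - <<'E'
from h import *
plan(.532,.362,.0275,.13)
E
```

```text
clock: 7.48
tcp_pos: [0.5322, 0.3647, 0.0617]
orientation: [-3.134, -0.205, -0.003]
contact_force: [0.1, -0.0, -1.6]
grip_width: 0.0593
gripper_force: 44.2
t7.47 tcp [0.5322 0.3647 0.0617] yaw 0.131 w 0.0593 gf 44.2 F [ 0.1 -0.  -1.6]
 dp [-0.0006, 0.0027, 0.0342] rot [-0.001, -0.002, 0.001]
```

```bash
python3 -m handwheel '[{"dp":[0,0.0025,0.01],"delta_rot":[0,0,0]},{"dp":[0,0.0025,0.02],"delta_rot":[0,0,0]},{"dp":[0,0.0025,0.023],"delta_rot":[0,0,0]},{"dp":[0,0.0025,0.026],"delta_rot":[0,0,0]},{"dp":[0,0.0025,0.029],"delta_rot":[0,0,0]},{"dp":[0,0.0025,0.031],"delta_rot":[0,0,0]},{"dp":[0,0.0025,0.031],"delta_rot":[0,0,0]}]'
python3 - <<'E'
from h import *
plan(.532,.362,.0275,.13)
E
```

```text
clock: 8.35
tcp_pos: [0.5314, 0.362, 0.0292]
orientation: [3.135, 0.207, -0.0]
contact_force: [-0.2, -0.5, -1.8]
grip_width: 0.0593
gripper_force: 44.3
t8.35 tcp [0.5314 0.362  0.0292] yaw 0.132 w 0.0593 gf 44.3 F [-0.2 -0.5 -1.8]
 dp [0.0006, 0.0001, 0.0017] rot [0.0, 0.0, 0.002]
```

```bash
python3 -m handwheel '[{"dp":[0.0,0,0.001],"delta_rot":[0,0,0]},{"dp":[0.0,0,0.002],"delta_rot":[0,0,0]},{"dp":[0.0,0,0.003],"delta_rot":[0,0,0]},{"dp":[0.0,0,0.003],"delta_rot":[0,0,0]}]'
```

```text
clock: 8.85
tcp_pos: [0.5315, 0.3621, 0.0273]
orientation: [3.135, 0.207, 0.001]
contact_force: [-3.0, -2.4, 6.3]
grip_width: 0.0596
gripper_force: 45.3
```

Seated: TCP z is 0.0273 with 6 N of support. I'll release and retreat.

```bash
python3 -m handwheel '[{"dp":[0,0,0],"delta_rot":[0,0,0]},{"dp":[0,0,0],"delta_rot":[0,0,0]},{"dp":[0,0,0],"delta_rot":[0,0,0]},{"dp":[0,0,0],"delta_rot":[0,0,0]},{"dp":[0,0,0],"delta_rot":[0,0,0]},{"dp":[0,0,0],"delta_rot":[0,0,0]}]' 1
python3 -m handwheel '[{"dp":[0,0,-0.01],"delta_rot":[0,0,0]},{"dp":[0,0,-0.04],"delta_rot":[0,0,0]},{"dp":[0,0,-0.09],"delta_rot":[0,0,0]},{"dp":[0,0,-0.14],"delta_rot":[0,0,0]},{"dp":[0,0,-0.17],"delta_rot":[0,0,0]},{"dp":[0,0,-0.17],"delta_rot":[0,0,0]},{"dp":[0,0,-0.17],"delta_rot":[0,0,0]}]'
python3 - <<'E'
from h import *
f=vision.grab_frame("wrist"); cv2.imwrite("pics/w4.png",f["img"])
p=project(f,[.532,.362,.07])[0]; print(p)
print(lug(f,p,.07,50,((15,90,60),(28,200,255))))
plan(.647,-.161,.2,.0)
E
```

```text
clock: 9.6
tcp_pos: [0.5314, 0.362, 0.0263]
orientation: [3.135, 0.207, -0.0]
contact_force: [-0.2, 0.4, -0.5]
grip_width: 0.0852
gripper_force: 0.0
clock: 10.48
tcp_pos: [0.531, 0.3616, 0.1959]
orientation: [3.134, 0.207, -0.001]
contact_force: [-0.3, 0.5, -0.4]
grip_width: 0.0853
gripper_force: 0.0
[280.46268456 197.33774185]
(array([0.53145734, 0.36234177]), np.float64(0.13032156323881056), array([34.5, 19.1]))
t10.53 tcp [0.5308 0.3614 0.1952] yaw 0.132 w 0.0851 gf 0.0 F [-0.7  0.  -0.8]
 dp [0.0465, 0.5331, -0.0042] rot [0.001, 0.002, 0.132]
```

View pics/w4.png

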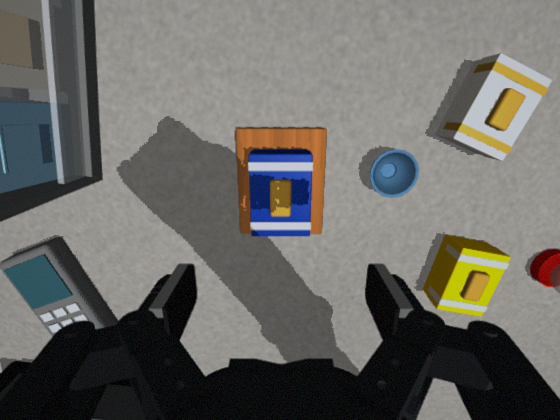

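Blue sits squarely on the plinth with its lug at (280,197). Pink is next.

```bash
python3 -m handwheel '[{"dp":[0.01,0.05,-0.004],"delta_rot":[0,0,0.02]},{"dp":[0.015,0.11,-0.004],"delta_rot":[0,0,0.03]},{"dp":[0.02,0.17,-0.004],"delta_rot":[0,0,0.05]},{"dp":[0.025,0.23,-0.004],"delta_rot":[0,0,0.06]},{"dp":[0.03,0.29,-0.004],"delta_rot":[0,0,0.08]},{"dp":[0.035,0.35,-0.004],"delta_rot":[0,0,0.1]},{"dp":[0.04,0.41,-0.004],"delta_rot":[0,0,0.11]},{"dp":[0.045,0.47,-0.004],"delta_rot":[0,0,0.13]},{"dp":[0.0465,0.515,-0.004],"delta_rot":[0,0,0.132]},{"dp":[0.0465,0.533,-0.004],"delta_rot":[0,0,0.132]},{"dp":[0.0465,0.533,-0.004],"delta_rot":[0,0,0.132]},{"dp":[0.0465,0.533,-0.004],"delta_rot":[0,0,0.132]}]'
python3 - <<'E'
from h import *
f=vision.grab_frame("wrist")
p=project(f,[.647,-.161,.05])[0]; print(p)
c,a,s=lug(f,p,.05,40,((15,90,60),(28,200,255))); print(c,a,s)
plan(c[0]+.001,c[1]+.0005,.0065,a)
E
```

```text
clock: 12.02
tcp_pos: [0.6475, -0.1572, 0.1999]
orientation: [-3.14, -0.005, 0.001]
contact_force: [0.8, 0.4, 0.6]
grip_width: 0.0855
gripper_force: 0.0
[284.76266681 191.99853207]
[ 0.64776288 -0.16222481] -0.0021096230575062686 [33.9 18.3]
t12.07 tcp [ 0.6476 -0.1571  0.2001] yaw 0.003 w 0.0853 gf 0.0 F [ 0.7 -0.4  0.9]
 dp [0.0012, 0.0049, 0.1936] rot [-0.001, 0.0, 0.006]
```

```bash
python3 -m handwheel '[{"dp":[0.001,0.005,0.05],"delta_rot":[0,0,0]},{"dp":[0.001,0.005,0.1],"delta_rot":[0,0,0]},{"dp":[0.001,0.005,0.14],"delta_rot":[0,0,0]},{"dp":[0.001,0.005,0.165],"delta_rot":[0,0,0]},{"dp":[0.001,0.005,0.18],"delta_rot":[0,0,0]},{"dp":[0.001,0.005,0.19],"delta_rot":[0,0,0]},{"dp":[0.001,0.005,0.193],"delta_rot":[0,0,0]},{"dp":[0.001,0.005,0.193],"delta_rot":[0,0,0]}]' 1
python3 -m handwheel '[{"dp":[0,0,0],"delta_rot":[0,0,0]},{"dp":[0,0,0],"delta_rot":[0,0,0]},{"dp":[0,0,0],"delta_rot":[0,0,0]},{"dp":[0,0,0],"delta_rot":[0,0,0]},{"dp":[0,0,0],"delta_rot":[0,0,0]},{"dp":[0,0,0],"delta_rot":[0,0,0]},{"dp":[0,0,0],"delta_rot":[0,0,0]}]' 0 40
python3 - <<'E'
from h import *
o=status.get_obs(); f=vision.grab_frame("wrist"); p=project(f,[*o["tcp_pos"][:2],.05])[0]
c,a,s=lug(f,p,.05,60,((15,90,60),(28,200,255)))
print("held offset tool",R.from_rotvec(o["orientation"]).inv().apply([*(c-o["tcp_pos"][:2]),0]),a,s)
E
python3 -m handwheel '[{"dp":[0,0,-0.02],"delta_rot":[0,0,0]},{"dp":[0,0,-0.06],"delta_rot":[0,0,0]},{"dp":[0,0,-0.11],"delta_rot":[0,0,0]},{"dp":[0,0,-0.16],"delta_rot":[0,0,0]},{"dp":[0,0,-0.2],"delta_rot":[0,0,0]},{"dp":[0,0,-0.2],"delta_rot":[0,0,0]},{"dp":[0,0,-0.2],"delta_rot":[0,0,0]}]'
python3 - <<'E'
from h import *
plan(.46,.345,.2,.13)
E
```

```text
clock: 13.08
tcp_pos: [0.6491, -0.1653, 0.008]
orientation: [3.141, -0.0, 0.002]
contact_force: [0.2, 0.3, -0.1]
grip_width: 0.0854
gripper_force: 0.0
clock: 13.95
tcp_pos: [0.6494, -0.1652, 0.0084]
orientation: [3.142, -0.001, 0.003]
contact_force: [-0.4, 0.2, 5.6]
grip_width: 0.0595
gripper_force: 44.3
held offset tool [ 5.16414172e-04 -8.19880650e-05  8.44208524e-07] -0.02691217492163223 [38.6 18.8]
clock: 14.88
tcp_pos: [0.6478, -0.1653, 0.207]
orientation: [3.142, -0.0, -0.002]
contact_force: [-0.0, -0.3, -2.5]
grip_width: 0.0592
gripper_force: 43.8
t14.88 tcp [ 0.6478 -0.1653  0.207 ] yaw -0.000 w 0.0592 gf 43.8 F [-0.  -0.3 -2.5]
 dp [-0.1879, -0.5102, 0.0072] rot [-0.0, 0.001, -0.13]
```

```bash
python3 -m handwheel '[{"dp":[-0.01,-0.05,0.007],"delta_rot":[0,0,-0.02]},{"dp":[-0.02,-0.11,0.007],"delta_rot":[0,0,-0.03]},{"dp":[-0.04,-0.17,0.007],"delta_rot":[0,0,-0.05]},{"dp":[-0.05,-0.23,0.007],"delta_rot":[0,0,-0.06]},{"dp":[-0.06,-0.29,0.007],"delta_rot":[0,0,-0.08]},{"dp":[-0.08,-0.35,0.007],"delta_rot":[0,0,-0.1]},{"dp":[-0.09,-0.41,0.007],"delta_rot":[0,0,-0.11]},{"dp":[-0.105,-0.47,0.007],"delta_rot":[0,0,-0.13]},{"dp":[-0.116,-0.515,0.02],"delta_rot":[0,0,-0.13]},{"dp":[-0.116,-0.527,0.05],"delta_rot":[0,0,-0.13]},{"dp":[-0.116,-0.527,0.08],"delta_rot":[0,0,-0.13]},{"dp":[-0.116,-0.527,0.08],"delta_rot":[0,0,-0.13]}]'
python3 -m handwheel '[{"dp":[0,0,0],"delta_rot":[0,0,0]},{"dp":[0,0,0],"delta_rot":[0,0,0]}]'
python3 - <<'E'
from h import *
plan(.532,.362,.0704,.13)
f=vision.grab_frame("scene"); x,y=project(f,[.532,.362,.09])[0].astype(int); print(x,y)
y0,x0=max(y-90,0),x-110
cv2.imwrite("pics/s5.png",cv2.resize(f["img"][y0:y0+180,x0:x0+220],None,fx=3,fy=3))
E
```

```text
clock: 16.38
tcp_pos: [0.5301, 0.3597, 0.1231]
orientation: [3.13, 0.204, -0.011]
contact_force: [-1.0, -0.3, -2.1]
grip_width: 0.0593
gripper_force: 43.7
clock: 16.62
tcp_pos: [0.5335, 0.362, 0.1287]
orientation: [-3.134, -0.203, -0.003]
contact_force: [0.4, -0.3, -2.2]
grip_width: 0.0597
gripper_force: 43.8
t16.62 tcp [0.5335 0.362  0.1287] yaw 0.129 w 0.0597 gf 43.8 F [ 0.4 -0.3 -2.2]
 dp [-0.0016, -0.0001, 0.0583] rot [-0.001, -0.002, -0.001]
452 168
```

View pics/s5.png

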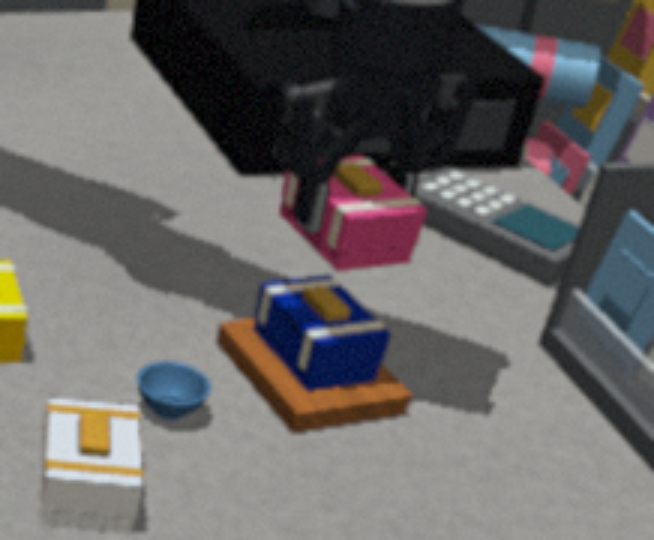

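The scene crop shows pink, held level, above blue, which is seated flat on the plinth. I'll lower it in small steps.

```bash
python3 -m handwheel '[{"dp":[-0.001,0,0.02],"delta_rot":[0,0,0]},{"dp":[-0.001,0,0.035],"delta_rot":[0,0,0]},{"dp":[-0.001,0,0.042],"delta_rot":[0,0,0]},{"dp":[-0.001,0,0.046],"delta_rot":[0,0,0]},{"dp":[-0.001,0,0.049],"delta_rot":[0,0,0]},{"dp":[-0.001,0,0.052],"delta_rot":[0,0,0]},{"dp":[-0.001,0,0.055],"delta_rot":[0,0,0]},{"dp":[-0.001,0,0.055],"delta_rot":[0,0,0]}]'
python3 - <<'E'
from h import *
plan(.532,.362,.0704,.13)
E
```

```text
clock: 17.68
tcp_pos: [0.5316, 0.3616, 0.0722]
orientation: [3.135, 0.204, -0.0]
contact_force: [0.2, -0.2, -1.2]
grip_width: 0.0596
gripper_force: 43.9
t17.68 tcp [0.5316 0.3616 0.0722] yaw 0.130 w 0.0596 gf 43.9 F [ 0.2 -0.2 -1.2]
 dp [0.0004, -0.0004, 0.0018] rot [0.0, 0.0, -0.0]
```

```bash
python3 -m handwheel '[{"dp":[0,0,0.001],"delta_rot":[0,0,0]},{"dp":[0,0,0.002],"delta_rot":[0,0,0]},{"dp":[0,0,0.003],"delta_rot":[0,0,0]},{"dp":[0,0,0.003],"delta_rot":[0,0,0]}]'
python3 -m handwheel '[{"dp":[0,0,0],"delta_rot":[0,0,0]},{"dp":[0,0,0],"delta_rot":[0,0,0]},{"dp":[0,0,0],"delta_rot":[0,0,0]},{"dp":[0,0,0],"delta_rot":[0,0,0]},{"dp":[0,0,0],"delta_rot":[0,0,0]},{"dp":[0,0,0],"delta_rot":[0,0,0]}]' 1
python3 -m handwheel '[{"dp":[0,0,-0.01],"delta_rot":[0,0,0]},{"dp":[0,0,-0.04],"delta_rot":[0,0,0]},{"dp":[0,0,-0.09],"delta_rot":[0,0,0]},{"dp":[0,0,-0.14],"delta_rot":[0,0,0]},{"dp":[0,0,-0.15],"delta_rot":[0,0,0]},{"dp":[0,0,-0.15],"delta_rot":[0,0,0]},{"dp":[0,0,-0.15],"delta_rot":[0,0,0]}]'
python3 - <<'E'
from h import *
f=vision.grab_frame("wrist")
p=project(f,[.532,.362,.112])[0]
print(p,lug(f,p,.112,60,((15,90,60),(28,200,255))))
plan(.4495,.1245,.2,-.08)
E
```

```text
clock: 18.18
tcp_pos: [0.5318, 0.3618, 0.0704]
orientation: [3.135, 0.204, 0.001]
contact_force: [-2.6, -2.4, 6.0]
grip_width: 0.0592
gripper_force: 44.6
clock: 18.92
tcp_pos: [0.5317, 0.3616, 0.0692]
orientation: [3.135, 0.204, -0.0]
contact_force: [-0.5, 0.7, 1.3]
grip_width: 0.0856
gripper_force: 0.0
clock: 19.8
tcp_pos: [0.531, 0.3609, 0.2177]
orientation: [3.133, 0.204, -0.004]
contact_force: [-0.0, -0.3, -0.2]
grip_width: 0.0852
gripper_force: 0.0
[279.55384477 203.51962125] (array([0.53117767, 0.36196591]), np.float64(0.1278551514966393), array([35.1, 18.8]))
t19.85 tcp [0.5309 0.3609 0.2174] yaw 0.130 w 0.0860 gf 0.0 F [-0.1 -0.   0.1]
 dp [-0.1113, 0.2238, 0.0181] rot [0.002, 0.003, 0.21]
```

Pink is seated. On to yellow.

```bash
python3 -m handwheel '[{"dp":[-0.02,0.05,0.005],"delta_rot":[0.0,0,0.05]},{"dp":[-0.05,0.1,0.01],"delta_rot":[0,0,0.1]},{"dp":[-0.07,0.15,0.018],"delta_rot":[0,0,0.15]},{"dp":[-0.1,0.2,0.018],"delta_rot":[0,0,0.2]},{"dp":[-0.111,0.224,0.018],"delta_rot":[0.002,0.003,0.21]},{"dp":[-0.111,0.224,0.018],"delta_rot":[0.002,0.003,0.21]},{"dp":[-0.111,0.224,0.018],"delta_rot":[0.002,0.003,0.21]},{"dp":[-0.111,0.224,0.018],"delta_rot":[0.002,0.003,0.21]}]'
python3 - <<'E'
from h import *
f=vision.grab_frame("wrist"); cv2.imwrite("pics/w6.png",f["img"])
p=project(f,[.4495,.1245,.05])[0]; hsv=cv2.cvtColor(f["img"],cv2.COLOR_BGR2HSV); print(p,hsv[int(p[1]),int(p[0])],hsv[int(p[1]),int(p[0])+25],hsv[int(p[1]),int(p[0])-25])
c,a,s=lug(f,p,.05,22,((15,90,60),(26,200,255))); print(c,a,s)
plan(c[0]+.001,c[1]+.0005,.0065,a)
E
```

```text
clock: 20.85
tcp_pos: [0.4508, 0.1266, 0.2011]
orientation: [-3.136, 0.123, -0.004]
contact_force: [0.9, 0.3, 0.6]
grip_width: 0.0856
gripper_force: 0.0
[283.28691622 192.73286632] [ 20 180 116] [ 31 255 184] [ 24 255 148]
[0.44992331 0.12369172] -0.07853355791118315 [34.  18.8]
t20.90 tcp [0.4508 0.1265 0.2011] yaw -0.078 w 0.0859 gf 0.0 F [-0.3 -0.4  0.8]
 dp [-0.0002, 0.0028, 0.1946] rot [-0.003, -0.002, 0.0]
```

View pics/w6.png

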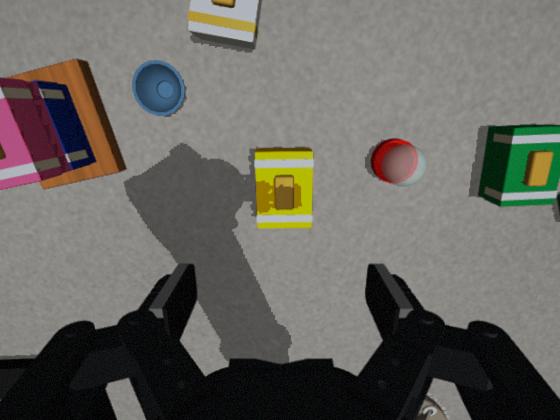

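The wrist view shows yellow at (284,188), clear of the globe at (397,162), so I'll grip it.

```bash
python3 -m handwheel '[{"dp":[0,0.0025,0.05],"delta_rot":[0,0,0]},{"dp":[0,0.0025,0.1],"delta_rot":[0,0,0]},{"dp":[0,0.0025,0.14],"delta_rot":[0,0,0]},{"dp":[0,0.0025,0.165],"delta_rot":[0,0,0]},{"dp":[0,0.0025,0.18],"delta_rot":[0,0,0]},{"dp":[0,0.0025,0.19],"delta_rot":[0,0,0]},{"dp":[0,0.0025,0.194],"delta_rot":[0,0,0]},{"dp":[0,0.0025,0.194],"delta_rot":[0,0,0]}]' 1
python3 -m handwheel '[{"dp":[0,0,0],"delta_rot":[0,0,0]},{"dp":[0,0,0],"delta_rot":[0,0,0]},{"dp":[0,0,0],"delta_rot":[0,0,0]},{"dp":[0,0,0],"delta_rot":[0,0,0]},{"dp":[0,0,0],"delta_rot":[0,0,0]},{"dp":[0,0,0],"delta_rot":[0,0,0]},{"dp":[0,0,0],"delta_rot":[0,0,0]}]' 0 40
python3 - <<'E'
from h import *
o=status.get_obs(); f=vision.grab_frame("wrist"); p=project(f,[*o["tcp_pos"][:2],.05])[0]
c,a,s=lug(f,p,.05,50,((15,90,60),(25,200,255)))
print("held offset tool",R.from_rotvec(o["orientation"]).inv().apply([*(c-o["tcp_pos"][:2]),0]),a,s)
E
python3 -m handwheel '[{"dp":[0,0,-0.02],"delta_rot":[0,0,0]},{"dp":[0,0,-0.06],"delta_rot":[0,0,0]},{"dp":[0,0,-0.11],"delta_rot":[0,0,0]},{"dp":[0,0,-0.16],"delta_rot":[0,0,0]},{"dp":[0,0,-0.2],"delta_rot":[0,0,0]},{"dp":[0,0,-0.2],"delta_rot":[0,0,0]},{"dp":[0,0,-0.2],"delta_rot":[0,0,0]}]'
python3 - <<'E'
from h import *
plan(.5315,.3618,.17,.129)
E
```

```text
clock: 21.9
tcp_pos: [0.4514, 0.1232, 0.0077]
orientation: [-3.137, 0.126, -0.006]
contact_force: [0.8, -0.5, -0.3]
grip_width: 0.0853
gripper_force: 0.0
clock: 22.78
tcp_pos: [0.4515, 0.1232, 0.0081]
orientation: [-3.137, 0.126, -0.007]
contact_force: [-1.3, 0.4, 5.3]
grip_width: 0.0597
gripper_force: 42.9
held offset tool [ 2.80957527e-04 -1.92443245e-05  1.20504709e-06] -0.07900200794692808 [38.4 19.2]
clock: 23.7
tcp_pos: [0.4496, 0.1222, 0.2065]
orientation: [-3.138, 0.126, -0.003]
contact_force: [-0.1, -0.2, -2.8]
grip_width: 0.0594
gripper_force: 44.5
t23.70 tcp [0.4496 0.1222 0.2065] yaw -0.080 w 0.0594 gf 44.5 F [-0.1 -0.2 -2.8]
 dp [0.0623, -0.2454, 0.037] rot [-0.001, -0.002, -0.209]
```

```bash
python3 -m handwheel '[{"dp":[0.01,-0.05,0],"delta_rot":[0,0,-0.04]},{"dp":[0.025,-0.1,0],"delta_rot":[0,0,-0.08]},{"dp":[0.04,-0.15,0],"delta_rot":[0,0,-0.12]},{"dp":[0.05,-0.2,0],"delta_rot":[0,0,-0.17]},{"dp":[0.06,-0.235,0.01],"delta_rot":[0,0,-0.209]},{"dp":[0.063,-0.2455,0.025],"delta_rot":[0,0,-0.209]},{"dp":[0.063,-0.2455,0.037],"delta_rot":[0,0,-0.209]},{"dp":[0.063,-0.2455,0.037],"delta_rot":[0,0,-0.209]},{"dp":[0.063,-0.2455,0.037],"delta_rot":[0,0,-0.209]},{"dp":[0.063,-0.2455,0.037],"delta_rot":[0,0,-0.209]}]'
python3 - <<'E'
from h import *
plan(.532,.362,.1124,.129)
E
```

```text
clock: 24.95
tcp_pos: [0.5334, 0.3619, 0.1719]
orientation: [-3.133, -0.2, -0.007]
contact_force: [-0.2, 0.5, -1.5]
grip_width: 0.0599
gripper_force: 44.4
t24.95 tcp [0.5334 0.3619 0.1719] yaw 0.128 w 0.0599 gf 44.4 F [-0.2  0.5 -1.5]
 dp [-0.0017, -0.0002, 0.0595] rot [-0.002, -0.004, -0.001]
```

```bash
python3 -m handwheel '[{"dp":[-0.001,0,0.02],"delta_rot":[0,0,0]},{"dp":[-0.001,0,0.035],"delta_rot":[0,0,0]},{"dp":[-0.001,0,0.042],"delta_rot":[0,0,0]},{"dp":[-0.001,0,0.046],"delta_rot":[0,0,0]},{"dp":[-0.001,0,0.049],"delta_rot":[0,0,0]},{"dp":[-0.001,0,0.052],"delta_rot":[0,0,0]},{"dp":[-0.001,0,0.055],"delta_rot":[0,0,0]},{"dp":[-0.001,0,0.055],"delta_rot":[0,0,0]}]'
python3 - <<'E'
from h import *
plan(.532,.362,.1121,.13)
E
```

```text
clock: 25.95
tcp_pos: [0.5321, 0.3623, 0.1159]
orientation: [-3.133, -0.202, -0.005]
contact_force: [0.2, 0.2, -2.6]
grip_width: 0.0593
gripper_force: 44.5
t25.95 tcp [0.5321 0.3623 0.1159] yaw 0.129 w 0.0593 gf 44.5 F [ 0.2  0.2 -2.6]
 dp [-0.0001, 0.0002, 0.0038] rot [-0.001, -0.003, -0.001]
```

```bash
python3 -m handwheel '[{"dp":[0,0,0.002],"delta_rot":[0,0,0]},{"dp":[0,0,0.003],"delta_rot":[0,0,0]},{"dp":[0,0,0.004],"delta_rot":[0,0,0]},{"dp":[0,0,0.005],"delta_rot":[0,0,0]},{"dp":[0,0,0.005],"delta_rot":[0,0,0]}]'
python3 -m handwheel '[{"dp":[0,0,0],"delta_rot":[0,0,0]},{"dp":[0,0,0],"delta_rot":[0,0,0]},{"dp":[0,0,0],"delta_rot":[0,0,0]},{"dp":[0,0,0],"delta_rot":[0,0,0]},{"dp":[0,0,0],"delta_rot":[0,0,0]},{"dp":[0,0,0],"delta_rot":[0,0,0]}]' 1
python3 -m handwheel '[{"dp":[0,0,-0.01],"delta_rot":[0,0,0]},{"dp":[0,0,-0.04],"delta_rot":[0,0,0]},{"dp":[0,0,-0.09],"delta_rot":[0,0,0]},{"dp":[0,0,-0.12],"delta_rot":[0,0,0]},{"dp":[0,0,-0.12],"delta_rot":[0,0,0]},{"dp":[0,0,-0.12],"delta_rot":[0,0,0]}]'
python3 - <<'E'
from h import *
f=vision.grab_frame("wrist"); cv2.imwrite("pics/w7.png",f["img"])
p=project(f,[.532,.362,.154])[0]
print(p,lug(f,p,.154,50,((15,90,60),(25,200,255))))
plan(.4555,-.139,.22,0)
E
```

```text
clock: 26.58
tcp_pos: [0.5322, 0.3625, 0.1122]
orientation: [-3.133, -0.202, -0.006]
contact_force: [-3.4, -2.3, 7.1]
grip_width: 0.0592
gripper_force: 45.4
clock: 27.32
tcp_pos: [0.5322, 0.3624, 0.111]
orientation: [-3.133, -0.202, -0.005]
contact_force: [0.8, -0.1, -0.1]
grip_width: 0.0851
gripper_force: 0.0
clock: 28.08
tcp_pos: [0.5315, 0.3618, 0.2307]
orientation: [-3.134, -0.202, -0.004]
contact_force: [0.1, -0.1, -1.0]
grip_width: 0.0851
gripper_force: 0.0
[280.79013428 216.14125741] (array([0.53079645, 0.36244601]), np.float64(0.13958634280892473), array([35.4, 18.9]))
t28.12 tcp [0.5313 0.3616 0.23  ] yaw 0.129 w 0.0853 gf 0.0 F [-0.5 -0.1 -0.9]
 dp [-0.1394, 0.4867, 0.0095] rot [-0.001, -0.002, 0.129]
```

View pics/w7.png

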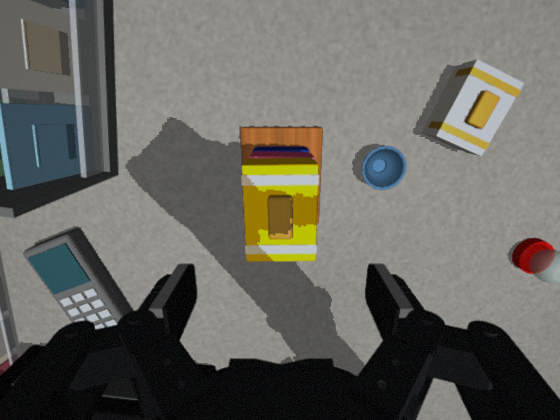

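The first stack is complete: yellow's lug is at (280,217), in line with the boxes beneath. Next is the large green box.

```bash
python3 -m handwheel '[{"dp":[-0.01,0.05,0],"delta_rot":[0,0,0.02]},{"dp":[-0.03,0.11,0],"delta_rot":[0,0,0.03]},{"dp":[-0.05,0.17,0],"delta_rot":[0,0,0.05]},{"dp":[-0.065,0.23,0.01],"delta_rot":[0,0,0.06]},{"dp":[-0.08,0.29,0.02],"delta_rot":[0,0,0.08]},{"dp":[-0.1,0.35,0.03],"delta_rot":[0,0,0.1]},{"dp":[-0.12,0.41,0.03],"delta_rot":[0,0,0.11]},{"dp":[-0.13,0.46,0.03],"delta_rot":[0,0,0.129]},{"dp":[-0.139,0.487,0.03],"delta_rot":[0,0,0.129]},{"dp":[-0.139,0.487,0.03],"delta_rot":[0,0,0.129]},{"dp":[-0.139,0.487,0.03],"delta_rot":[0,0,0.129]},{"dp":[-0.139,0.487,0.03],"delta_rot":[0,0,0.129]}]'
python3 - <<'E'
from h import *
f=vision.grab_frame("wrist"); cv2.imwrite("pics/w8.png",f["img"])
p=project(f,[.4555,-.139,.05])[0]; print(p)
c,a,s=lug(f,p,.05,40,((15,90,60),(28,200,255))); print(c,a,s)
plan(c[0]+.0015,c[1],.0065,a)
E
```

```text
clock: 29.62
tcp_pos: [0.4568, -0.1371, 0.1995]
orientation: [-3.139, -0.004, -0.004]
contact_force: [-0.2, -0.3, 0.4]
grip_width: 0.0852
gripper_force: 0.0
[283.00645931 193.25357526]
[ 0.45545309 -0.13941658] -0.005943776078893348 [36.  19.2]
t29.68 tcp [ 0.4568 -0.1372  0.1996] yaw 0.002 w 0.0855 gf 0.0 F [-0.1 -0.3  0.1]
 dp [-0.0004, 0.0027, 0.1931] rot [-0.002, -0.003, 0.008]
```

View pics/w8.png

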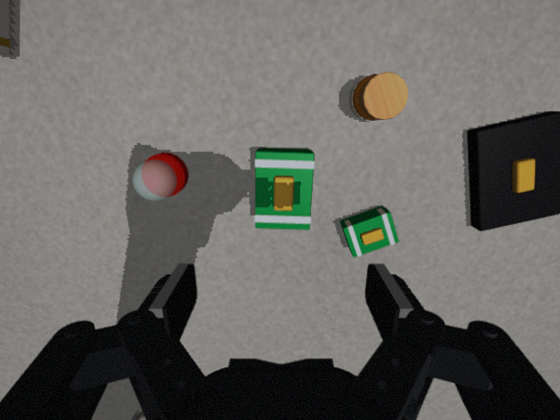

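Green is at (284,190). The decoy's nearest corner is at (341,218), so I'll open slightly less for clearance.

```bash
python3 -m handwheel '[{"dp":[0,0.0025,0.05],"delta_rot":[0,0,0]},{"dp":[0,0.0025,0.1],"delta_rot":[0,0,0]},{"dp":[0,0.0025,0.14],"delta_rot":[0,0,0]},{"dp":[0,0.0025,0.165],"delta_rot":[0,0,0]},{"dp":[0,0.0025,0.18],"delta_rot":[0,0,0]},{"dp":[0,0.0025,0.19],"delta_rot":[0,0,0]},{"dp":[0,0.0025,0.193],"delta_rot":[0,0,0]},{"dp":[0,0.0025,0.193],"delta_rot":[0,0,0]}]' 0.9
python3 -m handwheel '[{"dp":[0,0,0],"delta_rot":[0,0,0]},{"dp":[0,0,0],"delta_rot":[0,0,0]},{"dp":[0,0,0],"delta_rot":[0,0,0]},{"dp":[0,0,0],"delta_rot":[0,0,0]},{"dp":[0,0,0],"delta_rot":[0,0,0]},{"dp":[0,0,0],"delta_rot":[0,0,0]},{"dp":[0,0,0],"delta_rot":[0,0,0]}]' 0 40
python3 - <<'E'
from h import *
o=status.get_obs(); f=vision.grab_frame("wrist"); p=project(f,[*o["tcp_pos"][:2],.05])[0]
c,a,s=lug(f,p,.05,60,((15,90,60),(28,200,255)))
print("held offset tool",R.from_rotvec(o["orientation"]).inv().apply([*(c-o["tcp_pos"][:2]),0]),a,s)
E
python3 -m handwheel '[{"dp":[0,0,-0.02],"delta_rot":[0,0,0]},{"dp":[0,0,-0.06],"delta_rot":[0,0,0]},{"dp":[0,0,-0.11],"delta_rot":[0,0,0]},{"dp":[0,0,-0.16],"delta_rot":[0,0,0]},{"dp":[0,0,-0.19],"delta_rot":[0,0,0]},{"dp":[0,0,-0.19],"delta_rot":[0,0,0]},{"dp":[0,0,-0.19],"delta_rot":[0,0,0]}]'
python3 - <<'E'
from h import *
plan(.39,-.421,.2,.234)
E
```

```text
clock: 30.68
tcp_pos: [0.4576, -0.1408, 0.0072]
orientation: [-3.14, 0.0, -0.006]
contact_force: [0.0, 0.6, 0.6]
grip_width: 0.0768
gripper_force: 0.0
clock: 31.55
tcp_pos: [0.4577, -0.1407, 0.0077]
orientation: [-3.14, 0.001, -0.007]
contact_force: [-2.0, 0.3, 3.7]
grip_width: 0.0598
gripper_force: 42.8
held offset tool [ 8.49716600e-05 -1.63633104e-04  6.71664991e-07] -0.02807677526632388 [38.8 19.2]
clock: 32.48
tcp_pos: [0.4556, -0.141, 0.1958]
orientation: [-3.139, 0.0, -0.002]
contact_force: [-1.2, 0.1, -2.5]
grip_width: 0.0594
gripper_force: 44.6
t32.48 tcp [ 0.4556 -0.141   0.1958] yaw -0.000 w 0.0594 gf 44.6 F [-1.2  0.1 -2.5]
 dp [-0.0655, 0.28, -0.0049] rot [-0.002, -0.002, -0.234]
```

```bash
python3 -m handwheel '[{"dp":[-0.01,0.05,-0.005],"delta_rot":[0,0,-0.05]},{"dp":[-0.02,0.11,-0.005],"delta_rot":[0,0,-0.1]},{"dp":[-0.04,0.17,-0.005],"delta_rot":[0,0,-0.15]},{"dp":[-0.055,0.23,-0.005],"delta_rot":[0,0,-0.2]},{"dp":[-0.065,0.28,-0.005],"delta_rot":[0,0,-0.234]},{"dp":[-0.065,0.28,-0.005],"delta_rot":[0,0,-0.234]},{"dp":[-0.065,0.28,-0.005],"delta_rot":[0,0,-0.234]},{"dp":[-0.065,0.28,-0.005],"delta_rot":[0,0,-0.234]}]'
python3 - <<'E'
from h import *
f=vision.grab_frame("wrist"); cv2.imwrite("pics/w9.png",f["img"])
p=project(f,[.471,-.405,.028])[0]; print(p)
c,a,s=lug(f,p,.028,45,((15,90,90),(30,220,255))); print(c,a,s)
plan(c[0],c[1],.07,a)
E
```

```text
clock: 33.48
tcp_pos: [0.392, -0.4192, 0.2001]
orientation: [-3.116, -0.37, -0.004]
contact_force: [1.1, -0.1, -2.2]
grip_width: 0.0594
gripper_force: 44.6
[285.90017169 109.67715203]
[ 0.4700928  -0.40593842] 0.23517756401536308 [35.8 19.5]
t33.52 tcp [ 0.3921 -0.4194  0.2005] yaw 0.236 w 0.0594 gf 44.6 F [-0.2  0.6 -2.7]
 dp [0.0786, 0.0055, 0.1307] rot [-0.003, -0.003, 0.001]
```

View pics/w9.png

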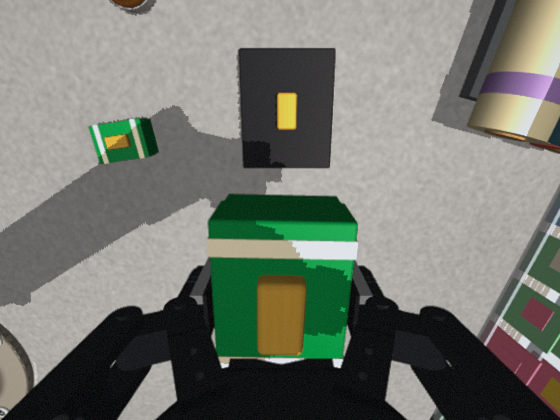

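The black plinth's lug is in clear view at (286,111). I'll move over it and lower.

```bash
python3 -m handwheel '[{"dp":[0.04,0.003,0.03],"delta_rot":[0,0,0]},{"dp":[0.079,0.0055,0.06],"delta_rot":[0,0,0]},{"dp":[0.0795,0.0055,0.11],"delta_rot":[0,0,0]},{"dp":[0.0795,0.0055,0.14],"delta_rot":[0,0,0]},{"dp":[0.0795,0.0055,0.14],"delta_rot":[0,0,0]},{"dp":[0.0795,0.0055,0.14],"delta_rot":[0,0,0]},{"dp":[0.0795,0.0055,0.14],"delta_rot":[0,0,0]}]'
python3 - <<'E'
from h import *
plan(.471,-.4057,.0277,.235)
E
```

```text
clock: 34.4
tcp_pos: [0.4717, -0.4085, 0.0633]
orientation: [3.12, 0.366, 0.009]
contact_force: [-0.1, -0.5, -1.7]
grip_width: 0.0596
gripper_force: 44.5
t34.40 tcp [ 0.4717 -0.4085  0.0633] yaw 0.234 w 0.0596 gf 44.5 F [-0.1 -0.5 -1.7]
 dp [-0.0002, -0.0029, 0.0355] rot [0.001, -0.005, -0.001]
```

```bash
python3 -m handwheel '[{"dp":[0,-0.0028,0.01],"delta_rot":[0,0,0]},{"dp":[0,-0.0028,0.02],"delta_rot":[0,0,0]},{"dp":[0,-0.0028,0.023],"delta_rot":[0,0,0]},{"dp":[0,-0.0028,0.026],"delta_rot":[0,0,0]},{"dp":[0,-0.0028,0.029],"delta_rot":[0,0,0]},{"dp":[0,-0.0028,0.032],"delta_rot":[0,0,0]},{"dp":[0,-0.0028,0.032],"delta_rot":[0,0,0]}]'
python3 - <<'E'
from h import *
plan(.471,-.4057,.0277,.235)
E
```

```text
clock: 35.28
tcp_pos: [0.4699, -0.4049, 0.029]
orientation: [-3.118, -0.366, -0.005]
contact_force: [0.5, -0.5, -1.9]
grip_width: 0.0592
gripper_force: 44.6
t35.27 tcp [ 0.4699 -0.4049  0.029 ] yaw 0.234 w 0.0592 gf 44.6 F [ 0.5 -0.5 -1.9]
 dp [0.0009, 0.0011, 0.0013] rot [-0.002, -0.003, -0.001]
```

Engaged with no force. I'll seat it with a small correction, release, and check.

```bash
python3 -m handwheel '[{"dp":[0.0008,0.001,0.0005],"delta_rot":[0,0,0]},{"dp":[0.0008,0.001,0.0015],"delta_rot":[0,0,0]},{"dp":[0.0008,0.001,0.0025],"delta_rot":[0,0,0]},{"dp":[0.0008,0.001,0.0025],"delta_rot":[0,0,0]}]'
python3 -m handwheel '[{"dp":[0,0,0],"delta_rot":[0,0,0]},{"dp":[0,0,0],"delta_rot":[0,0,0]},{"dp":[0,0,0],"delta_rot":[0,0,0]},{"dp":[0,0,0],"delta_rot":[0,0,0]},{"dp":[0,0,0],"delta_rot":[0,0,0]},{"dp":[0,0,0],"delta_rot":[0,0,0]}]' 1
python3 -m handwheel '[{"dp":[0,0,-0.01],"delta_rot":[0,0,0]},{"dp":[0,0,-0.04],"delta_rot":[0,0,0]},{"dp":[0,0,-0.09],"delta_rot":[0,0,0]},{"dp":[0,0,-0.14],"delta_rot":[0,0,0]},{"dp":[0,0,-0.18],"delta_rot":[0,0,0]},{"dp":[0,0,-0.18],"delta_rot":[0,0,0]},{"dp":[0,0,-0.18],"delta_rot":[0,0,0]}]'
python3 - <<'E'
from h import *
f=vision.grab_frame("wrist"); p=project(f,[.471,-.405,.07])[0]
print(p,lug(f,p,.07,50,((15,90,60),(28,200,255))))
plan(.641,.162,.215,-.235)
E
```

```text
clock: 35.78
tcp_pos: [0.4713, -0.4059, 0.0278]
orientation: [-3.119, -0.366, -0.006]
contact_force: [-2.2, 2.0, 5.1]
grip_width: 0.0594
gripper_force: 45.4
clock: 36.52
tcp_pos: [0.471, -0.4057, 0.0267]
orientation: [-3.118, -0.366, -0.005]
contact_force: [-0.2, -0.2, -0.1]
grip_width: 0.0851
gripper_force: 0.0
clock: 37.4
tcp_pos: [0.4701, -0.4059, 0.2067]
orientation: [-3.118, -0.366, -0.005]
contact_force: [-0.7, -0.4, -0.6]
grip_width: 0.0854
gripper_force: 0.0
[280.42683383 194.59970277] (array([ 0.46919272, -0.4060972 ]), np.float64(0.1868953522690944), array([35.9, 19.2]))
t37.45 tcp [ 0.4698 -0.4056  0.2059] yaw 0.234 w 0.0855 gf 0.0 F [0.7 0.6 0.1]
 dp [0.2981, -0.5125, -0.0071] rot [-0.003, -0.002, 0.469]
```

Green is seated. Now white.

```bash
python3 -m handwheel '[{"dp":[0.03,-0.05,-0.007],"delta_rot":[0,0,0.04]},{"dp":[0.06,-0.1,-0.007],"delta_rot":[0,0,0.08]},{"dp":[0.09,-0.155,-0.007],"delta_rot":[0,0,0.13]},{"dp":[0.12,-0.205,-0.007],"delta_rot":[0,0,0.18]},{"dp":[0.15,-0.257,-0.007],"delta_rot":[0,0,0.23]},{"dp":[0.18,-0.31,-0.007],"delta_rot":[0,0,0.28]},{"dp":[0.21,-0.36,-0.007],"delta_rot":[0,0,0.33]},{"dp":[0.24,-0.41,-0.007],"delta_rot":[0,0,0.38]},{"dp":[0.27,-0.465,-0.007],"delta_rot":[0,0,0.43]},{"dp":[0.29,-0.5,-0.007],"delta_rot":[0,0,0.46]},{"dp":[0.298,-0.5125,-0.007],"delta_rot":[0,0,0.469]},{"dp":[0.298,-0.5125,-0.007],"delta_rot":[0,0,0.469]}]'
python3 -m handwheel '[{"dp":[0,0,0.01],"delta_rot":[0,0,0]},{"dp":[0,0,0.01],"delta_rot":[0,0,0]},{"dp":[0,0,0.01],"delta_rot":[0,0,0]}]'
python3 - <<'E'
from h import *
f=vision.grab_frame("wrist"); cv2.imwrite("pics/w10.png",f["img"])
p=project(f,[.641,.162,.05])[0]; print(p)
c,a,s=lug(f,p,.05,26,((15,90,60),(28,220,255))); print(c,a,s)
plan(c[0]+.0015,c[1],.0065,a)
E
```

```text
clock: 38.95
tcp_pos: [0.6411, 0.1615, 0.2141]
orientation: [-3.119, 0.367, -0.001]
contact_force: [-0.3, -1.1, -0.5]
grip_width: 0.0854
gripper_force: 0.0
clock: 39.33
tcp_pos: [0.6416, 0.1602, 0.2054]
orientation: [-3.118, 0.371, -0.004]
contact_force: [0.7, -0.0, 0.6]
grip_width: 0.0852
gripper_force: 0.0
[279.44531957 191.49078176]
[0.64084558 0.16038661] -0.23757567399795218 [34.4 19. ]
t39.38 tcp [0.6418 0.1606 0.2056] yaw -0.236 w 0.0854 gf 0.0 F [-0.4  0.1  0.2]
 dp [0.0001, 0.0006, 0.1991] rot [-0.003, -0.003, 0.001]
```

View pics/w10.png

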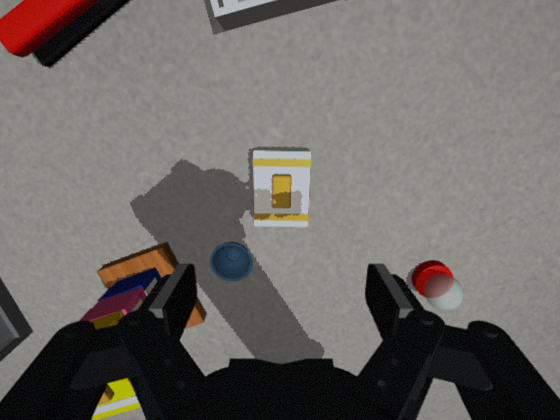

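White is at (281,188). The dish at (231,261) is clear of the fingers.

```bash
python3 -m handwheel '[{"dp":[0,0.0005,0.05],"delta_rot":[0,0,0]},{"dp":[0,0.0005,0.1],"delta_rot":[0,0,0]},{"dp":[0,0.0005,0.145],"delta_rot":[0,0,0]},{"dp":[0,0.0005,0.17],"delta_rot":[0,0,0]},{"dp":[0,0.0005,0.185],"delta_rot":[0,0,0]},{"dp":[0,0.0005,0.195],"delta_rot":[0,0,0]},{"dp":[0,0.0005,0.199],"delta_rot":[0,0,0]},{"dp":[0,0.0005,0.199],"delta_rot":[0,0,0]}]' 1
python3 -m handwheel '[{"dp":[0,0,0],"delta_rot":[0,0,0]},{"dp":[0,0,0],"delta_rot":[0,0,0]},{"dp":[0,0,0],"delta_rot":[0,0,0]},{"dp":[0,0,0],"delta_rot":[0,0,0]},{"dp":[0,0,0],"delta_rot":[0,0,0]},{"dp":[0,0,0],"delta_rot":[0,0,0]},{"dp":[0,0,0],"delta_rot":[0,0,0]}]' 0 40
python3 - <<'E'
from h import *
o=status.get_obs(); f=vision.grab_frame("wrist"); p=project(f,[*o["tcp_pos"][:2],.05])[0]
c,a,s=lug(f,p,.05,42,((15,90,60),(28,200,255)))
print("held offset tool",R.from_rotvec(o["orientation"]).inv().apply([*(c-o["tcp_pos"][:2]),0]),a,s)
E
python3 -m handwheel '[{"dp":[0,0,-0.02],"delta_rot":[0,0,0]},{"dp":[0,0,-0.06],"delta_rot":[0,0,0]},{"dp":[0,0,-0.11],"delta_rot":[0,0,0]},{"dp":[0,0,-0.16],"delta_rot":[0,0,0]},{"dp":[0,0,-0.2],"delta_rot":[0,0,0]},{"dp":[0,0,-0.2],"delta_rot":[0,0,0]},{"dp":[0,0,-0.2],"delta_rot":[0,0,0]}]'
python3 - <<'E'
from h import *
plan(.4713,-.4058,.2,.234)
E
```

```text
clock: 40.38
tcp_pos: [0.6426, 0.1615, 0.0071]
orientation: [-3.117, 0.368, -0.006]
contact_force: [-0.6, 0.1, 0.4]
grip_width: 0.0853
gripper_force: 0.0
clock: 41.25
tcp_pos: [0.6428, 0.1615, 0.0074]
orientation: [-3.117, 0.369, -0.006]
contact_force: [-0.8, -1.1, 6.1]
grip_width: 0.0598
gripper_force: 44.7
held offset tool [3.32745119e-04 5.33087793e-05 1.06045855e-06] -0.24354368484276526 [38.4 19.1]
clock: 42.18
tcp_pos: [0.6408, 0.1607, 0.2061]
orientation: [-3.118, 0.368, -0.003]
contact_force: [-0.3, -0.6, -1.8]
grip_width: 0.0596
gripper_force: 44.1
t42.17 tcp [0.6408 0.1607 0.2061] yaw -0.235 w 0.0596 gf 44.1 F [-0.3 -0.6 -1.8]
 dp [-0.0329, 0.5904, 0.0049] rot [-0.002, -0.002, -0.469]
```

```bash
python3 -m handwheel '[{"dp":[-0.003,0.05,0.005],"delta_rot":[0,0,-0.04]},{"dp":[-0.006,0.11,0.005],"delta_rot":[0,0,-0.08]},{"dp":[-0.009,0.17,0.005],"delta_rot":[0,0,-0.13]},{"dp":[-0.012,0.23,0.005],"delta_rot":[0,0,-0.18]},{"dp":[-0.015,0.29,0.005],"delta_rot":[0,0,-0.23]},{"dp":[-0.018,0.35,0.005],"delta_rot":[0,0,-0.28]},{"dp":[-0.022,0.41,0.005],"delta_rot":[0,0,-0.33]},{"dp":[-0.026,0.47,0.005],"delta_rot":[0,0,-0.38]},{"dp":[-0.03,0.53,0.005],"delta_rot":[0,0,-0.43]},{"dp":[-0.033,0.57,0.005],"delta_rot":[0,0,-0.46]},{"dp":[-0.033,0.59,0.005],"delta_rot":[0,0,-0.469]},{"dp":[-0.033,0.59,0.005],"delta_rot":[0,0,-0.469]}]'
python3 -m handwheel '[{"dp":[0,0,0.03],"delta_rot":[0,0,0]},{"dp":[0,0,0.06],"delta_rot":[0,0,0]},{"dp":[0,0,0.075],"delta_rot":[0,0,0]},{"dp":[0,0,0.075],"delta_rot":[0,0,0]},{"dp":[0,0,0.075],"delta_rot":[0,0,0]},{"dp":[0,0,0.075],"delta_rot":[0,0,0]}]'
python3 - <<'E'
from h import *
plan(.4712,-.4058,.0695,.234)
E
```

```text
clock: 43.68
tcp_pos: [0.4699, -0.4062, 0.1979]
orientation: [-3.117, -0.36, -0.0]
contact_force: [0.3, 0.1, -1.9]
grip_width: 0.0594
gripper_force: 44.0
clock: 44.42
tcp_pos: [0.4729, -0.4053, 0.126]
orientation: [-3.12, -0.366, -0.007]
contact_force: [-0.2, -0.4, -1.9]
grip_width: 0.0595
gripper_force: 44.0
t44.42 tcp [ 0.4729 -0.4053  0.126 ] yaw 0.234 w 0.0595 gf 44.0 F [-0.2 -0.4 -1.9]
 dp [-0.002, 0.0001, 0.0565] rot [0.0, -0.005, -0.0]
```

```bash
python3 -m handwheel '[{"dp":[-0.001,0,0.02],"delta_rot":[0,0,0]},{"dp":[-0.0013,0,0.035],"delta_rot":[0,0,0]},{"dp":[-0.0013,0,0.042],"delta_rot":[0,0,0]},{"dp":[-0.0013,0,0.046],"delta_rot":[0,0,0]},{"dp":[-0.0013,0,0.049],"delta_rot":[0,0,0]},{"dp":[-0.0013,0,0.052],"delta_rot":[0,0,0]},{"dp":[-0.0013,0,0.054],"delta_rot":[0,0,0]},{"dp":[-0.0013,0,0.054],"delta_rot":[0,0,0]}]'
python3 - <<'E'
from h import *
plan(.4712,-.4058,.0695,.234)
E
```

```text
clock: 45.42
tcp_pos: [0.471, -0.4051, 0.0707]
orientation: [-3.118, -0.366, -0.005]
contact_force: [0.1, 0.2, -1.5]
grip_width: 0.0596
gripper_force: 44.0
t45.42 tcp [ 0.471  -0.4051  0.0707] yaw 0.234 w 0.0596 gf 44.0 F [ 0.1  0.2 -1.5]
 dp [-0.0, 0.0007, 0.0012] rot [-0.001, -0.003, -0.0]
```

```bash
python3 -m handwheel '[{"dp":[0,0.0007,0.0005],"delta_rot":[0,0,0]},{"dp":[0,0.0007,0.0015],"delta_rot":[0,0,0]},{"dp":[0,0.0007,0.0025],"delta_rot":[0,0,0]},{"dp":[0,0.0007,0.0025],"delta_rot":[0,0,0]}]'
python3 -m handwheel '[{"dp":[0,0,0],"delta_rot":[0,0,0]},{"dp":[0,0,0],"delta_rot":[0,0,0]},{"dp":[0,0,0],"delta_rot":[0,0,0]},{"dp":[0,0,0],"delta_rot":[0,0,0]},{"dp":[0,0,0],"delta_rot":[0,0,0]},{"dp":[0,0,0],"delta_rot":[0,0,0]}]' 1
python3 -m handwheel '[{"dp":[0,0,-0.01],"delta_rot":[0,0,0]},{"dp":[0,0,-0.04],"delta_rot":[0,0,0]},{"dp":[0,0,-0.09],"delta_rot":[0,0,0]},{"dp":[0,0,-0.14],"delta_rot":[0,0,0]},{"dp":[0,0,-0.16],"delta_rot":[0,0,0]},{"dp":[-0.05,0.05,-0.16],"delta_rot":[0,0,0]},{"dp":[-0.05,0.1,-0.16],"delta_rot":[0,0,0]},{"dp":[-0.05,0.15,-0.16],"delta_rot":[0,0,0]},{"dp":[-0.05,0.17,-0.16],"delta_rot":[0,0,0]},{"dp":[-0.05,0.17,-0.16],"delta_rot":[0,0,0]}]'
python3 - <<'E'
from h import *
f=vision.grab_frame("top"); s=vision.grab_frame("scene")
r=((15,90,110),(28,200,255))
for n,P in dict(yellow=(.53,.36,.154),white=(.47,-.406,.112)).items():
    try: print(n,lug(f,project(f,P)[0],P[2],13,r if n=="white" else ((15,90,110),(25,200,255))))
    except Exception as e: print(n,e)
im=s["img"][110:280,60:520]
cv2.imwrite("pics/end.png",cv2.resize(np.hstack([im[:,:180],im[:,-180:]]),None,fx=2.2,fy=2.2))
E
```

```text
clock: 45.92
tcp_pos: [0.4714, -0.406, 0.0694]
orientation: [-3.119, -0.366, -0.005]
contact_force: [-2.4, 1.8, 6.9]
grip_width: 0.0593
gripper_force: 44.9
clock: 46.68
tcp_pos: [0.4713, -0.4058, 0.0682]
orientation: [-3.118, -0.366, -0.005]
contact_force: [0.4, 0.3, 0.4]
grip_width: 0.0855
gripper_force: 0.0
clock: 47.92
tcp_pos: [0.461, -0.5843, 0.2278]
orientation: [-3.119, -0.363, -0.005]
contact_force: [-0.2, -0.1, -1.1]
grip_width: 0.0855
gripper_force: 0.0
yellow (array([0.52852203, 0.35935074]), np.float64(0.09634440477460479), array([35.1, 18.5]))
white (array([ 0.47077795, -0.40757947]), np.float64(0.20913709165278424), array([28.9, 18.3]))
```

View pics/end.png

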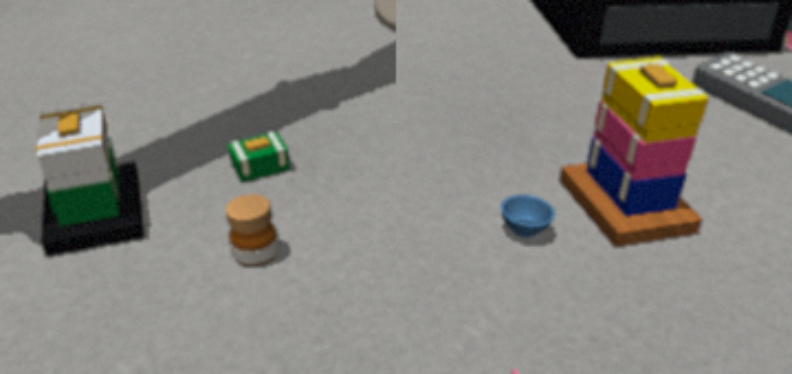

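The end picture shows both stacks square and seated: white on green at about (80,165), and yellow on pink on blue at about (650,140). The jar and dish are in place and the gripper is clear, so I'll hand in.

```bash
python3 -c "
from bench import r
print(r.hand_in())"
```

```text
the job is handed in; nothing more can be done
None
```

Both stacks are built and the job is handed in (no verdict came back): blue, pink and yellow on the wooden plinth, green and white on the black; each box went on without a drop, seat height and contact force matched full seating, and the globe, jar and dish were never touched.

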